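Put a ring gauge away on the rotary gauge rack

ROBOT

A 6-joint arm with a two-finger parallel gripper is mounted at the origin on a cart in front of the work surface, level with it; the furniture and walls round the work are solid. World frame = base frame: x ahead of the robot, y to its left, z up, the work surface at z = 0. Lengths are in mm, angles in rad, forces in N, time in s.
With the tool pointing down it reaches from about 375 to 975 mm from the base axis. Payload 3.8 kg.
Tool frame: the origin (TCP) lies at the centre of the arm's flange, where the gripper is bolted on; the fingertips stand 166 mm ahead of it and the grasp point (between the pads) lies 147 mm ahead of it; z points along the fingers, y is the line along which they close (so a half turn about z gives the same grasp; the last joint's range is limited). The gripper opens to 88 mm and grips with 3 to 60 N. Pads are 18 mm wide; open, the fingers measure 123 mm over their backs; the gripper's body (75 mm by 187 mm) begins 45 mm behind the grasp point.
Start: joints at [-1.239, 0.264, 1.604, -0, 1.274, -0.037], TCP at [243.33, -629.611, 404.706] pointing down, gripper open.
Joint ranges: [-2.63, 2.63], [-0.94, 2.18], [0.31, 2.57], [-1.31, 4.45], [0, 2.66], [-2.55, 2.55]. Speed limits (rad/s): [2.57, 2.57, 3.14, 3.14, 3.14, 3.14].

INTERFACE

Orientations are given as a rotation vector (axis times angle).
In Python, from rig import env gives the robot as it stands.
- The arm moves only by the shell command python3 -m pendant 'ROWS' [FORCE]. ROWS is JSON, a list of rows, each a list of 3 entries, a list of its own where there are three numbers: the shift along the tool's x, y, z in m, then the turn, a rotation vector about the tool's x, y, z in degrees, then the finger opening in m, from 0 to 0.0881. A call has 1 to 8 rows; each row is the pose to reach, as a shift and turn from the pose commanded when the call began, along the tool's axes at that moment; what a row does not reach only later rows make up. A row lasts 1/10 s, in which the tool goes at most 50 mm and 8.59 degrees, less where a joint would pass 70% of its speed; a pose out of reach is approached as far as the arm can. A call with a gripper value outside its range is refused whole. The fingers move at their own pace and stop on an object; FORCE is the grip in N (left out, the last holds). Time passes only in rows, so rows that repeat a pose let the fingers close. It gives the time, the measured TCP pose, the force and the opening at its end, in the units of the state.
- env.observe(): the state, without advancing time (a new reading comes with each control period).
- env.snapshot(name): name is "side" or "top"; returns (picture, depth): 400x640x3 uint8, red, green, blue; 400x640 float32, mm along the optical axis (not along the pixel's ray), 0 where there is no reading.
- env.camera_info(name): a dict with "fov_y" (degrees; the focal length in pixels is half the picture's height over the tangent of half this angle, whatever the lens; pixels are square), "cx", "cy" (the principal point, pixels), "rvec" (rotation vector, rad) and "tvec" (3), from world to camera coordinates, as OpenCV has them. Camera axes: x right, y down, z forward; pixel columns grow to the right and rows downward; lengths in mm; the calibration is good to about 2 mm. A picture is of the moment at which its call begins. camera_info takes no time and is no camera call.
- env.sign_off(): hands the job in, once; it reports no verdict.
The state is a dict: "clock": time; "qpos": joint angles; "dq": joint speeds; "joint_torque": joint torques, N m; "position": TCP position; "tool_rot": TCP orientation; "force": force on the tool from outside, world axes, zero at the start; "moment": the same for the moment, N m; "gripper_width": opening from 0.0 (shut) to 1.0 (fully open).
Only numpy, scipy, OpenCV 4.12 (cv2) and the standard library are available. Lean on these libraries where they do the work, as an engineer would, in place of code of your own. Each camera call takes 0.05 s, during which the arm holds its last target. There are 200 camera calls.

TASK

Put the loose ring gauge away on the rotary gauge rack: turn the rack by the knob on top until its one empty peg points straight out of the open front of the guard rail, then thread the gauge onto that peg, pushing it gently past the spring keeper so that the keeper springs up again behind it. Lower the gauge until it rests on the peg before you let go, do not let it drop or force it, leave it hanging there with the peg still at the front, and do not disturb the other things on the bench.

Things in the scene. Friction and masses are not known exactly. Their poses are not given: they have to be found in the camera images.
- rack: Rotary gauge rack, a fixed stand: grey round foot 170 mm in diameter, steel column, and a turning head with five level pegs like spokes, 72 degrees apart; four carry steel ring gauges, one is empty. Origin: on the column's axis at bench level; x, y level. Its -x axis points out of the open front of the guard, roughly towards the robot.
- rack_front (a point): Point at bench level below the middle of the guard's open front, 114 mm from the column axis along the rack's -x. The guard is two rails of 6 mm steel rod, 88 and 150 mm above the bench, bent round the back half at 114 mm radius, with no room outside the pegs there to thread a gauge; the front half is open.
- rack_collar (a point): Top of the clamp collar on the fixed column, 88 mm above the bench, on the column axis. The head above is clamped at whatever height it was last left: the peg axes lie anywhere from 120 to 160 mm above the bench and this is not reported; feel for it. The round black knob (44 mm diameter, on the column axis) spans 24 to 50 mm above the peg axis and has a flat top; below it a thin neck.
- rotor (a joint): Angle of the head with pegs and knob, rad, anticlockwise from above; 0 = empty peg along the rack's -x axis, straight out of the front. Light friction (0.12 Nm), stays where left. Each peg, from the column axis: hub 22 mm radius (14 mm up from the peg axis), shoulder collar of 22 mm diameter to 40 mm, plain 12 mm peg to 89 mm, tapered nose to 98 mm.
- keeper (a joint): Spring keeper of the empty peg: tongue 4 mm thick, hinged in the peg 82 mm from the column axis, standing 20 mm above the peg axis. 0 = upright. It folds only towards the column (positive, to 1.5 rad) as the gauge is pushed in against it (about 4 to 10 N) and springs up once the gauge has passed: gauge centre 55 mm or less from the column axis (48 = against the shoulder).
- gauge: The loose ring gauge: steel ring, 60 mm outside diameter, 24 mm bore, 16 mm thick, about 0.28 kg (varies). Origin at its centre; x = the ring's axis, z up at the start. It stands on edge in the vee block, top edge 87 mm above the bench; pinch it across its flat faces at the top (18 mm of wall above the bore). Its ground bore must never be pressed on the rack with more than 20 N.
- vee_block: Small steel vee block, fixed, 40 x 40 x 30 mm, its groove along its x axis; origin at the centre of its underside.
- block_big: Bystander: round steel test block, 64 mm diameter, 15 mm high; origin under its centre.
- block_small: Bystander: round steel test block, 50 mm diameter, 12 mm high; origin under its centre.
- puck: Bystander: black cylindrical specimen mount, 30 mm diameter, 18 mm high; origin under its centre.
- tweezers: Bystander: steel tweezers, 124 mm long; origin under their centre.
- loupe: Bystander: black folding loupe, 50 x 36 x 18 mm; origin under its centre.
- caliper: Bystander: vernier caliper, 214 mm long, lying right of the rack; origin under its centre.
There are look-alikes about, which are no part of the job. Several things have the shape of the gauge; the one meant has the colours described above.

How it is judged:
By the outcome, as a careful person would: the job done as asked, in the order asked, and still so for the second after the job is handed in, with the robot touching nothing.
It also fails if it takes over 72 s, if anything falls off the work surface, if the arm or the gripper's body presses on something with over 40 N, if the wrist force passes 120 N, or if a joint passes its speed limit or range.

## Working session

There is one attempt and no reset: what is moved stays moved. The work goes in short steps, Python scripts to look and compute and a shell command to move; the robot and the scene stay as the last step left them, time stands still between calls to the robot, and variables do not carry over. Pictures are saved under pics/ and viewed, on a budget of 10 in all, crops included, one or two more only if the job needs it, and the job is handed in when it is done.

```bash
ls; mkdir -p pics; cat > h.py <<'E'
import numpy as np, cv2
from rig import env
from scipy.spatial.transform import Rotation as R
def cam(n):
    c=env.camera_info(n); f=200/np.tan(np.radians(c['fov_y'])/2)
    return f,c['cx'],c['cy'],R.from_rotvec(np.ravel(c['rvec'])).as_matrix(),np.ravel(c['tvec'])
def plane(n,u,v,z):
    f,cx,cy,M,t=cam(n); d=M.T@np.array([(u-cx)/f,(v-cy)/f,1]); o=-M.T@t
    return o+d*(z-o[2])/d[2]
def cloud(n,depth):
    f,cx,cy,M,t=cam(n); v,u=np.mgrid[:400,:640]; 
    p=np.stack([(u-cx)/f*depth,(v-cy)/f*depth,depth],-1)
    return (p-t)@M
def proj(n,p):
    f,cx,cy,M,t=cam(n); q=M@np.asarray(p,float)+t; return q[0]/q[2]*f+cx,q[1]/q[2]*f+cy
E
python3 - <<'E'
from h import *
ims=[]
for n in('side','top'):
    p,d=env.snapshot(n); np.savez('pics/'+n+'0.npz',p=p,d=d); cv2.imwrite(f'pics/{n}0.png',p[...,::-1]); print(n,env.camera_info(n),(d>0).mean())
    f,cx,cy,M,t=cam(n); print('eye',-M.T@t)
print(env.observe())
E
```

```text
pics
side {'fov_y': 57.18493971546262, 'cx': 315.0820715292864, 'cy': 194.86716585535996, 'rvec': array([ 1.82413942, -0.80261986,  0.56044505]), 'tvec': array([-369.90966586,  299.52303223,  537.94504416])} 0.995890625
eye [ -45.13496475 -530.54113268  482.1006324 ]
top {'fov_y': 48.3088499337303, 'cx': 319.1952679422495, 'cy': 199.8595777284119, 'rvec': array([ 2.15620169, -2.11891978,  0.17652347]), 'tvec': array([  18.21534719,  608.00685034, 1493.57353814])} 0.995890625
eye [ 357.77707221   30.0065414  1572.215385  ]
{'clock': 0.1, 'qpos': array([-1.23892479e+00,  2.64656642e-01,  1.60515727e+00,  2.22607601e-06,
        1.27372468e+00, -3.68999550e-02]), 'dq': array([ 0.00263599, -0.00130049, -0.0020659 ,  0.00029457,  0.00087755,
       -0.00039606]), 'joint_torque': array([ 3.13436221e-04, -5.03621471e+01, -3.58070755e+01,  7.31300935e-02,
        2.33748072e-02, -5.95257961e-05]), 'position': array([ 243.22172951, -629.34803167,  403.56976915]), 'tool_rot': array([-3.08644735e+00, -5.75634187e-01,  4.45603847e-04]), 'force': array([ 0.11910561, -0.33527865, -0.20698161]), 'moment': array([-0.07137941, -0.02512336, -0.01474727]), 'gripper_width': 0.9944671573839774}
```

View pics/side0.png

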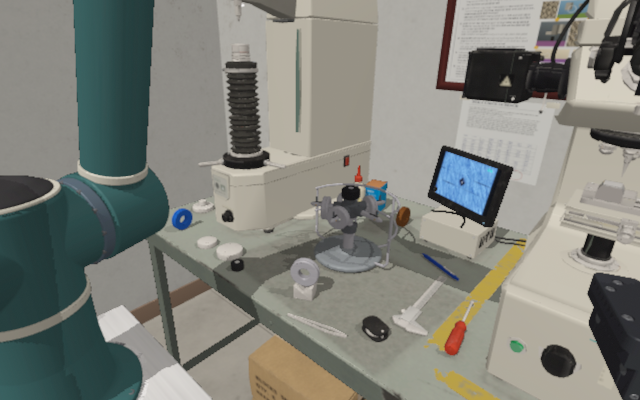

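View pics/top0.png

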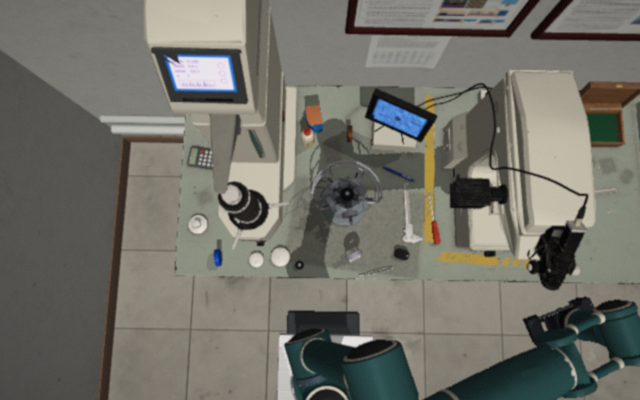

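Side view: the loose gauge is the steel ring at (305,272) on a vee block at (304,290), and the rack is at about (350,225). The look-alike rings are blue (181,218) and brown (403,215). The gauge meant is the steel one in the vee block. Next, an enlarged crop and measurements.

```bash
python3 - <<'E'
from h import *
s=np.load('pics/side0.npz');t=np.load('pics/top0.npz')
a=cv2.resize(s['p'][175:305,280:410],(520,520),interpolation=cv2.INTER_CUBIC)
b=cv2.resize(t['p'][150:280,305:410],None,fx=4,fy=4,interpolation=cv2.INTER_CUBIC)[:, :]
b=cv2.resize(t['p'][150:265,305:375],(316,520),interpolation=cv2.INTER_CUBIC)
cv2.imwrite('pics/crop1.png',np.hstack([a[:,:484],b])[...,::-1])
ps=cloud('side',s['d']);pt=cloud('top',t['d'])
def box(P,lo,hi): return ((P>lo)&(P<hi)).all(-1)
print('knob px top',pt[194,347],'gauge top',pt[240,352],'gauge side',ps[262,305],ps[284,305],ps[293,304])
# gauge cluster: region around gauge, z>5
g=pt[240,352]
for nm,P in(('s',ps),('t',pt)):
    m=box(P,[g[0]-50,g[1]-50,45],[g[0]+50,g[1]+50,95]); q=P[m]; print(nm,len(q),q.min(0),q.max(0),q.mean(0))
    w,v=np.linalg.eigh(np.cov(q.T)); print(w,v[:,0])
    if nm=='s':
        k=pt[194,347]
    m=box(P,[k[0]-140,k[1]-140,100],[k[0]+140,k[1]+140,240]) if nm=='s' else box(P,[pt[194,347][0]-140,pt[194,347][1]-140,100],[pt[194,347][0]+140,pt[194,347][1]+140,240])
    q=P[m];print('rack',len(q),q.min(0),q.max(0),np.percentile(q[:,2],[50,90,97]))
E
```

```text
knob px top [606.74665761 -58.97692829 179.05106135] gauge top [474.38061416 -89.01456352   2.21549417] gauge side [414.84014352 -95.57830473  84.6044143 ] [415.65923478 -94.96687175  31.33949551] [407.56060543 -99.86846637  15.91224589]
s 121 [ 424.41659773 -118.71441325   45.16647423] [438.88825455 -77.41918183  86.63682717] [ 429.12721459 -108.21514172   67.27704543]
[ 15.60874012  56.58624988 178.47212203] [ 0.98261788  0.14701149 -0.11335662]
rack 2076 [ 512.94173604 -175.63888688  100.25041403] [726.46872425  55.85443254 184.10538191] [140.85219716 165.48314045 181.90870835]
t 34 [ 425.13173887 -117.88355535   61.89329833] [439.796924   -79.65020446  90.50449522] [ 430.14615742 -101.14647331   81.35486283]
[ 10.39128253  19.16138901 128.51718467] [ 0.81931781 -0.08938217  0.56632954]
rack 1158 [ 515.29324223 -175.63490227  101.596364  ] [725.64709854  56.52253175 193.2198366 ] [147.26388418 179.41681776 184.81491283]
```

View pics/crop1.png

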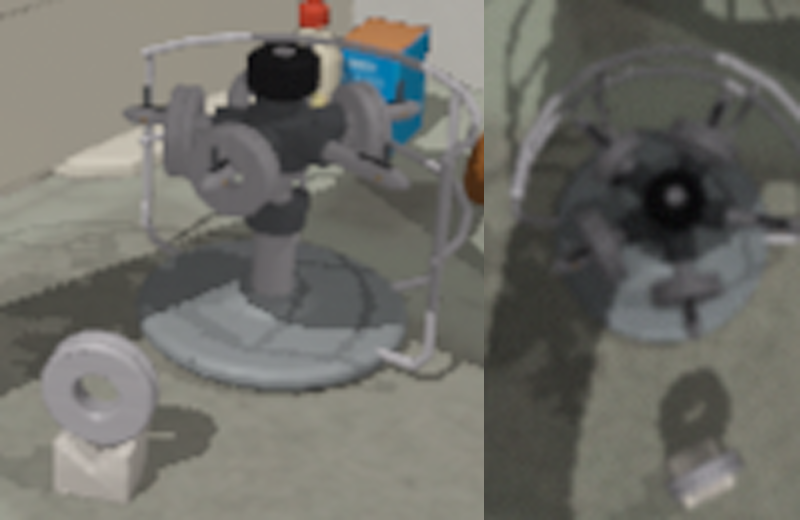

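The crop confirms it: the steel ring stands in the vee, and the four gauges on the rack plus the blue and brown rings are not the one. In the top view the empty peg points right (about −y). Next: axis, guard ends, peg angle and gauge pose.

```bash
python3 - <<'E'
from h import *
from scipy.optimize import least_squares
D={n:np.load(f'pics/{n}0.npz') for n in('side','top')}
def fitc(q,r):
    f=lambda c:np.hypot(q[:,0]-c[0],q[:,1]-c[1])-r
    o=least_squares(f,[607,-59],loss='soft_l1',f_scale=2); return o.x,np.abs(f(o.x)).mean()
for n in D:
    P=cloud(n,D[n]['d']); rgb=D[n]['p'].astype(int)
    q0=P[...,:2]-[607,-59.5]; r=np.hypot(q0[...,0],q0[...,1]); z=P[...,2]
    ang=np.degrees(np.arctan2(q0[...,1],q0[...,0]))
    k=(r<30)&(z>170)&(z<200)&(rgb.sum(-1)<200); kk=P[k]
    top=kk[kk[:,2]>np.percentile(kk[:,2],60)]
    print(n,'knob',len(kk),'topz pct',np.percentile(kk[:,2],[10,50,70,90,98]),'xy',top.mean(0), (kk.min(0)+kk.max(0))/2)
    if n=='top':
        v,u=np.nonzero(k); print('knob px',u.mean(),v.mean(),u.min(),u.max(),v.min(),v.max(),'ray@184',plane('top',(u.min()+u.max())/2,(v.min()+v.max())/2,184))
    for lo,hi in((80,96),(142,158)):
        m=(r>104)&(r<124)&(z>lo)&(z<hi)
        if m.sum()<5: continue
        c,e=fitc(P[m],114); a=ang[m]; print(' rail',lo,m.sum(),'centre',c,e,'z',np.median(z[m]),'ang',np.sort(a[a>0])[:4],np.sort(a[a<0])[-4:])
    m=(r>100)&(r<128)&(z>8)&(z<150); print(' guard ang hist',[(int(b),int(((ang[m]//10)*10==b).sum())) for b in range(-180,180,10) if ((ang[m]//10)*10==b).sum()])
    # pegs: z band, r 60-100
    m=(r>85)&(r<101)&(z>105)&(z<150)
    print(' peg ang',[(int(b),int(((ang[m]//6)*6==b).sum()),round(float(np.median(z[m][(ang[m]//6)*6==b])))) for b in range(-180,180,6) if ((ang[m]//6)*6==b).sum()])
    # foot
    m=(z>6)&(z<40)&(r<95)&(r>50); 
    print(' foot x,y ext',P[m].min(0),P[m].max(0))
# gauge silhouettes
P=cloud('side',D['side']['d']);z=P[...,2]
m=(abs(P[...,0]-425)<35)&(abs(P[...,1]+97)<40)&(z>36)&(z<92); q=P[m]
print('gauge',len(q),np.percentile(q,[2,50,98],axis=0))
fr=q[q[:,0]<np.percentile(q[:,0],60)]
best=None
rng=np.random.default_rng(0)
for i in range(500):
    s=q[rng.choice(len(q),3,False)]; nn=np.cross(s[1]-s[0],s[2]-s[0]); l=np.linalg.norm(nn)
    if l<50: continue
    nn/=l; dd=abs((q-s[0])@nn)<1.5
    if best is None or dd.sum()>best.sum(): best=dd
f=q[best]; c=f.mean(0); nn=np.linalg.svd(f-c)[2][2]; print('face',best.sum(),'c',c,'n',nn*np.sign(nn[0]),'ext',f.min(0),f.max(0))
E
```

```text
side knob 138 topz pct [172.34747676 179.61448105 181.56153529 182.59238648 183.03644162] xy [604.41807801 -61.84120139 182.14259024] [604.83640103 -63.27639551 177.01591265]
 rail 80 134 centre [606.93073172 -58.94108916] 1.4103707938472705 z 89.94674250916978 ang [78.86189008 79.56787103 80.80298027 81.54594111] [-6.38943282 -5.81992198 -5.18244185 -4.14987273]
 rail 142 267 centre [606.92197506 -59.31489028] 1.4760552864339187 z 151.58324723080912 ang [0.45156819 0.81937601 1.24563042 2.69332064] [-1.6672891  -1.55003783 -1.41582484 -0.12006708]
 guard ang hist [(-100, 108), (-90, 55), (-80, 13), (-70, 11), (-60, 11), (-50, 10), (-40, 61), (-30, 15), (-20, 19), (-10, 9), (0, 5), (10, 5), (20, 16), (30, 4), (40, 4), (50, 5), (60, 5), (70, 6), (80, 100)]
 peg ang [(-174, 12, 136), (-168, 9, 133), (-102, 19, 133), (-96, 6, 135), (-30, 16, 134), (-24, 1, 135), (114, 14, 135), (120, 3, 133)]
 foot x,y ext [ 524.27015584 -153.68503449    6.05853988] [689.57982004  34.66719611  20.35556336]
top knob 140 topz pct [177.7323972  183.02603859 184.43753953 186.88433463 188.46355002] xy [610.8
[... 803 characters left out ...]
(60, 11), (70, 9), (80, 19), (90, 1), (110, 1), (120, 1), (130, 1), (150, 1), (160, 2), (170, 2)]
 peg ang [(-174, 6, 138), (-168, 2, 138), (-102, 3, 137), (-96, 5, 137), (-30, 6, 139), (-24, 4, 136), (42, 11, 139), (48, 2, 135), (108, 1, 138), (114, 9, 136), (120, 1, 137)]
 foot x,y ext [ 519.16414859 -153.72801002    6.02188895] [698.67514758  33.12939657  30.95442042]
gauge 557 [[ 402.87757077 -116.85398036   37.60975276]
 [ 418.52383219  -93.3240795    64.05513425]
 [ 436.02219853  -69.39675039   85.62474561]]
face 346 c [415.3527322  -93.12337237  61.43515448] n [ 0.88578557  0.46408174 -0.00347384] ext [ 401.53633903 -118.71441325   36.0993862 ] [429.91907656 -67.40262879  86.42673384]
```

```bash
cat >> h.py <<'E'
def go(x,y,z,hy=None):
    "shift (m, tool axes) and turn (deg) from the measured pose to TCP x,y,z mm, tool y heading hy deg, tool down"
    s=env.observe(); M=R.from_rotvec(s['tool_rot']).as_matrix(); p=s['position']
    h=np.degrees(np.arctan2(M[1,1],M[0,1])); hy=h if hy is None else hy
    c,sn=np.cos(np.radians(hy)),np.sin(np.radians(hy)); T=np.array([[-sn,c,0],[c,sn,0],[0,0,-1.]])
    T=T if np.linalg.det(T)>0 else None
    print('pos',p.round(1),'hy',round(h,1),'q6',round(s['qpos'][5],2),'F',s['force'].round(1),'t',round(s['clock'],2),'w',round(s['gripper_width'],3))
    print('shift',(M.T@(np.array([x,y,z])-p)/1000).round(4),'turn',np.degrees(R.from_matrix(M.T@T).as_rotvec()).round(1))
E
python3 - <<'E'
from h import *
go(330,-300,404); go(608,-59.4,380,40)
D={n:np.load(f'pics/{n}0.npz') for n in('side','top')}
for n in D:
    P=cloud(n,D[n]['d']); q=P[...,:2]-[607.5,-59.4]; r=np.hypot(*np.moveaxis(q,-1,0)); z=P[...,2]; a=np.degrees(np.arctan2(q[...,1],q[...,0]))
    for lo,hi in((-115,-75),(70,105)):
        m=(r>106)&(r<122)&(z>15)&(z<145)&(a>lo)&(a<hi)&((z<80)|(z>98)); print(n,'post',m.sum(),np.median(a[m]),np.median(r[m]))
    for c in(-171,-99,-27,45,117):
        m=(r>60)&(r<97)&(z>122)&(z<144)&(abs(a-c)<14); print(n,'peg',c,m.sum(),round(np.median(a[m]),1),np.percentile(z[m],[50,90]).round(1))
E
```

```text
pos [ 243.2 -629.3  403.6] hy -68.9 q6 -0.04 F [ 0.1 -0.3 -0.2] t 0.1 w 0.994
shift [ 1.997e-01 -2.759e-01  1.000e-04] turn [-0.1 -0.  -0. ]
pos [ 243.2 -629.3  403.6] hy -68.9 q6 -0.04 F [ 0.1 -0.3 -0.2] t 0.1 w 0.994
shift [ 0.5457 -0.4001  0.0244] turn [-1.000e-01 -1.000e-01 -1.089e+02]
side post 120 -90.62695813648773 113.4105234514474
side post 65 84.39039758506622 113.91467021237148
side peg -171 99 -167.1 [136.  141.9]
side peg -99 77 -98.3 [135.3 138.6]
side peg -27 37 -26.1 [135.4 139.9]
  return _methods._mean(a, axis=axis, dtype=dtype,
  ret = ret.dtype.type(ret / rcount)
Traceback (most recent call last):
IndexError: index -1 is out of bounds for axis 0 with size 0
```

```bash
python3 -m pendant '[[[0.2,-0.276,0],[0,0,-8],0],[[0.2,-0.276,0],[0,0,-16],0],[[0.2,-0.276,0],[0,0,-24],0],[[0.2,-0.276,0],[0,0,-32],0],[[0.2,-0.276,0],[0,0,-40],0],[[0.2,-0.276,0],[0,0,-48],0],[[0.2,-0.276,0],[0,0,-56],0],[[0.2,-0.276,0],[0,0,-64],0]]' 20; python3 - <<'E'
from h import *
go(608,-59.4,380,40)
E
```

```text
clock: 0.9
position: [330.7, -296.0, 404.1]
tool_rot: [-2.302, -2.135, -0.002]
force: [-0.2, -0.7, 1.0]
gripper_width: 0.296
pos [ 330.7 -296.   404.1] hy -4.3 q6 -0.71 F [-0.2 -0.7  1. ] t 0.9 w 0.296
shift [0.2566 0.2588 0.0246] turn [  0.   -0.1 -44.3]
```

```bash
python3 -m pendant '[[[0.257,0.258,0.01],[0,0,-8],0],[[0.257,0.258,0.01],[0,0,-16],0],[[0.257,0.258,0.01],[0,0,-24],0],[[0.257,0.258,0.01],[0,0,-32],0],[[0.257,0.258,0.01],[0,0,-40],0],[[0.257,0.258,0.01],[0,0,-44.3],0],[[0.257,0.258,0.01],[0,0,-44.3],0],[[0.257,0.258,0.01],[0,0,-44.3],0]]'; python3 -m pendant '[[[0,0,0],[0,0,0],0],[[0,0,0],[0,0,0],0],[[0,0,0],[0,0,0],0]]'; python3 - <<'E'
from h import *
go(608,-59.4,353,40)
E
```

```text
clock: 1.7
position: [611.8, -62.7, 393.7]
tool_rot: [-1.337, -2.842, -0.002]
force: [0.6, -0.1, -0.5]
gripper_width: 0.006
clock: 2.0
position: [608.1, -67.1, 394.6]
tool_rot: [-1.344, -2.839, 0.001]
force: [0.0, 0.8, 0.5]
gripper_width: 0.004
pos [608.1 -67.1 394.6] hy 39.3 q6 -0.84 F [0.  0.8 0.5] t 2.0 w 0.004
shift [0.006  0.0048 0.0416] turn [-0.1 -0.  -0.7]
```

```bash
python3 -m pendant '[[[0.006,0.005,0.02],[0,0,-0.7],0],[[0.006,0.005,0.035],[0,0,-0.7],0],[[0.006,0.005,0.0415],[0,0,-0.7],0],[[0.006,0.005,0.0415],[0,0,-0.7],0],[[0.006,0.005,0.0415],[0,0,-0.7],0]]'; python3 -m pendant '[[[0,0,0.001],[0,0,0],0],[[0,0,0.001],[0,0,0],0]]'; python3 -m pendant '[[[0,0,0.001],[0,0,0],0],[[0,0,0.001],[0,0,0],0]]';
```

```text
clock: 2.5
position: [609.2, -58.6, 353.4]
tool_rot: [1.326, 2.848, -0.0]
force: [-0.7, 0.7, -0.4]
gripper_width: 0.005
clock: 2.7
position: [609.6, -58.2, 353.0]
tool_rot: [1.324, 2.848, 0.001]
force: [-0.5, -0.0, 0.7]
gripper_width: 0.001
clock: 2.9
position: [609.4, -58.0, 351.3]
tool_rot: [1.324, 2.849, 0.0]
force: [-0.8, 0.7, -0.1]
gripper_width: 0.004
```

```bash
python3 -m pendant '[[[0,0,0.001],[0,0,0],0],[[0,0,0.001],[0,0,0],0]]'; python3 - <<'E'
from h import *
go(608,-59.4,348,40)
E
```

```text
clock: 3.1
position: [609.3, -58.0, 350.0]
tool_rot: [-1.324, -2.849, 0.0]
force: [-0.5, 0.3, -0.3]
gripper_width: 0.005
pos [609.3 -58.  350. ] hy 40.1 q6 -0.84 F [-0.5  0.3 -0.3] t 3.1 w 0.005
shift [-0.0002 -0.0019  0.002 ] turn [-0.  -0.   0.1]
```

```bash
for i in 1; do python3 -m pendant '[[[0,-0.0015,0.001],[0,0,0],0],[[0,-0.0015,0.001],[0,0,0],0]]' | tr '\n' ' '; done
```

```text
clock: 3.3 position: [608.0, -59.1, 349.0] tool_rot: [-1.324, -2.848, 0.0] force: [-0.3, -0.3, -0.7] gripper_width: 0.005
```

```bash
python3 -m pendant '[[[0,0,0.0007],[0,0,0],0],[[0,0,0.0007],[0,0,0],0]]' | tr '\n' ' '
```

```text
clock: 3.5 position: [608.2, -59.1, 348.8] tool_rot: [1.325, 2.849, -0.0] force: [-0.5, -0.4, 2.4] gripper_width: 0.007
```

```bash
python3 -m pendant '[[[0,0,0.0007],[0,0,0],0],[[0,0,0.0007],[0,0,0],0]]' | tr '\n' ' '
```

```text
clock: 3.7 position: [608.1, -59.1, 348.8] tool_rot: [1.324, 2.849, -0.0] force: [-2.2, 1.2, 5.0] gripper_width: 0.005
```

```bash
python3 -m pendant '[[[0,0,-0.02],[0,0,0],0.065],[[0,0,-0.02],[0,0,0],0.065],[[0,0,-0.02],[0,0,0],0.065],[[0,0,-0.02],[0,0,0],0.065],[[0,0,-0.02],[0,0,0],0.065],[[0,0,-0.02],[0,0,0],0.065]]' | tr '\n' ' ';python3 - <<'E'
from h import *
go(608,-59.4,329,40)
E
```

```text
clock: 4.3 position: [607.9, -59.0, 366.9] tool_rot: [-1.324, -2.848, 0.001] force: [-0.2, -0.2, -0.4] gripper_width: 0.529 pos [607.9 -59.  366.9] hy 40.1 q6 -0.84 F [-0.2 -0.2 -0.4] t 4.3 w 0.529
shift [-0.0004 -0.0002  0.0379] turn [-0.1 -0.1  0.1]
```

```bash
python3 -m pendant '[[[0,0,0],[0,0,0],0.065],[[0,0,0],[0,0,0],0.065],[[0,0,0],[0,0,0],0.065],[[0,0,0.015],[0,0,0],0.065],[[0,0,0.03],[0,0,0],0.065],[[0,0,0.038],[0,0,0],0.065],[[0,0,0.038],[0,0,0],0.065]]' | tr '\n' ' '; python3 -m pendant '[[[0,0,0],[0,0,0],0.04],[[0,0,0],[0,0,0],0.04],[[0,0,0],[0,0,0],0.04],[[0,0,0],[0,0,0],0.04],[[0,0,0],[0,0,0],0.04]]' 10 | tr '\n' ' '
```

```text
clock: 5.0 position: [607.1, -58.9, 326.7] tool_rot: [-1.322, -2.844, 0.002] force: [0.1, 0.1, -0.4] gripper_width: 0.737 clock: 5.5 position: [608.9, -58.7, 330.6] tool_rot: [1.324, 2.847, 0.003] force: [4.3, 2.6, -1.2] gripper_width: 0.474
```

```bash
python3 -m pendant '[[[0,0,0],[0,0,0],0.04],[[0,0,0],[0,0,0],0.04],[[0,0,0],[0,0,7],0.04],[[0,0,0],[0,0,14],0.04],[[0,0,0],[0,0,21],0.04],[[0,0,0],[0,0,28],0.04],[[0,0,0],[0,0,35],0.04],[[0,0,0],[0,0,42],0.04]]' 20| tr '\n' ' '; python3 -m pendant '[[[0,0,0],[0,0,7],0.04],[[0,0,0],[0,0,14],0.04],[[0,0,0],[0,0,21],0.04],[[0,0,0],[0,0,28],0.04],[[0,0,0],[0,0,35],0.04],[[0,0,0],[0,0,42],0.04],[[0,0,0],[0,0,42],0.04],[[0,0,0],[0,0,42],0.04]]' | tr '\n' ' ';python3 - <<'E'
from h import *
go(608,-59.4,329,40)
for n in('side','top'):
    p,d=env.snapshot(n); np.savez('pics/'+n+'1.npz',p=p,d=d)
a=cv2.resize(np.load('pics/side1.npz')['p'][165:275,295:405],(480,480),interpolation=cv2.INTER_CUBIC)
b=cv2.resize(np.load('pics/top1.npz')['p'][150:240,305:365],(320,480),interpolation=cv2.INTER_CUBIC)
cv2.imwrite('pics/crop2.png',np.hstack([a,b])[...,::-1])
E
```

```text
clock: 6.3 position: [608.8, -58.7, 330.6] tool_rot: [2.261, 2.179, 0.003] force: [4.4, 2.2, -0.5] gripper_width: 0.471 clock: 7.1 position: [608.8, -58.7, 330.6] tool_rot: [2.888, 1.235, 0.004] force: [4.5, 3.8, 1.1] gripper_width: 0.471 pos [608.8 -58.7 330.6] hy -43.7 q6 0.63 F [4.5 3.8 1.1] t 7.1 w 0.471
shift [-0.001  -0.0001  0.0016] turn [  0.1  -0.  -83.7]
```

View pics/crop2.png

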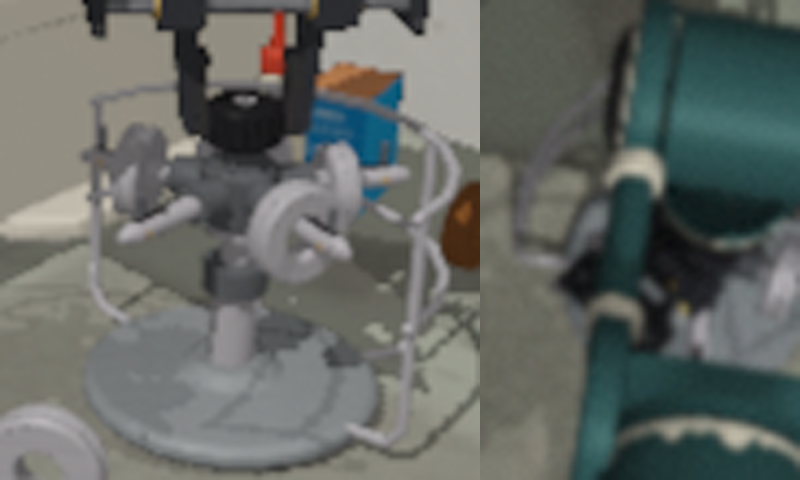

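```bash
python3 - <<'E'
from h import *
C=np.array([608.3,-59.2]); pz=132.8
for k in (0,1):
    n='side'; S=np.load(f'pics/{n}{k}.npz'); P=cloud(n,S['d']); f,cx,cy,M,t=cam(n); eye=-M.T@t
    dirv=P-eye; dirv/=np.linalg.norm(dirv,axis=-1,keepdims=True)
    q=P[...,:2]-C; r=np.hypot(q[...,0],q[...,1]); z=P[...,2]; a=np.degrees(np.arctan2(q[...,1],q[...,0]))
    E=[]
    for lo,hi in((-112,-75),(70,105)):
        m=(r>104)&(r<124)&(z>25)&(z<140)&(a>lo)&(a<hi)&((z<78)|(z>100)); Q=(P+2.4*dirv)[m]; e=np.median(Q,0); E.append(e); print(k,'post',m.sum(),e.round(1),'sd',Q.std(0).round(1), 'r',np.hypot(*(e[:2]-C)).round(1),'ang',np.degrees(np.arctan2(e[1]-C[1],e[0]-C[0])).round(1))
    d=E[1]-E[0]; print('  chord normal front',np.degrees(np.arctan2(d[0],-d[1]))%360, 'mid',(E[0]+E[1])[:2]/2)
    c=-98.5 if k==0 else 177
    m=(r>62)&(r<97)&(abs(z-pz)<12)&(abs((a-c+180)%360-180)<14)
    v,u=np.nonzero(m); Z=np.c_[u,v].astype(float); mu=Z.mean(0); w,V=np.linalg.eigh(np.cov(Z.T)); ax=V[:,1]
    s=(Z-mu)@ax; print('  peg px',len(u),mu.round(1),'halfw',np.sqrt(w))
    A=plane(n,*(mu+ax*s.min()*.8),pz); B=plane(n,*(mu+ax*s.max()*.8),pz)
    if np.hypot(*(A[:2]-C))>np.hypot(*(B[:2]-C)): A,B=B,A
    print('  in',A.round(1),'out',B.round(1),'dir',np.degrees(np.arctan2(*(B-A)[1::-1]))%360,'from C',[np.degrees(np.arctan2(*(X[:2]-C)[::-1]))%360 for X in(A,B)])
E
```

```text
0 post 101 [ 608.2 -172.    73.1] sd [ 1.5  1.6 37.3] r 112.8 ang -90.1
0 post 54 [620.5  55.7  62.4] sd [ 1.8  1.8 36.7] r 115.5 ang 83.9
  chord normal front 176.88990045092206 mid [614.33776637 -58.16218185]
  peg px 77 [375.  217.2] halfw [1.70100109 3.83618318]
  in [ 602.9 -120.   132.8] out [ 599.1 -150.7  132.8] dir 262.9645419519199 from C [np.float64(264.9514436011744), np.float64(264.2839843765656)]
1 post 102 [ 607.7 -172.1   73.7] sd [ 1.6  1.7 37.5] r 112.9 ang -90.3
1 post 57 [620.  56.  67.] sd [ 1.8  1.6 33.9] r 115.8 ang 84.2
  chord normal front 176.93161283855312 mid [613.85720333 -58.04589557]
  peg px 69 [328.1 216.3] halfw [1.64933275 3.51723195]
  in [548.4 -55.3 132.8] out [515.  -56.4 132.8] dir 181.87956451223823 from C [np.float64(176.28118549382273), np.float64(178.28171654965288)]<stdin>:5: RuntimeWarning: invalid value encountered in divide
```

```bash
python3 -m pendant '[[[0,0,0],[0,0,0],0.062],[[0,0,0],[0,0,0],0.062],[[0,0,0],[0,0,0],0.062],[[0,0,0],[0,0,-8.3],0.062],[[0,0,0],[0,0,-16.5],0.062],[[0,0,0],[0,0,-25],0.062],[[0,0,0],[0,0,-33],0.062],[[0,0,0],[0,0,-40.6],0.062]]' 10| tr '\n' ' ';  python3 -m pendant '[[[0,0,0],[0,0,0],0.062],[[0,0,0],[0,0,0],0.04],[[0,0,0],[0,0,0],0.04],[[0,0,0],[0,0,0],0.04],[[0,0,0],[0,0,0],0.04],[[0,0,0],[0,0,0],0.04],[[0,0,0],[0,0,0],0.04]]' 10| tr '\n' ' '; python3 - <<'E'
from h import *
go(608,-59.4,329,-3.1)
E
```

```text
clock: 8.0 position: [607.8, -59.3, 329.5] tool_rot: [-2.277, -2.164, 0.002] force: [-0.5, -0.6, 1.3] gripper_width: 0.705 clock: 8.7 position: [608.8, -59.2, 329.8] tool_rot: [2.283, 2.155, 0.002] force: [5.1, -0.2, -3.4] gripper_width: 0.472 pos [608.8 -59.2 329.8] hy -3.3 q6 -0.08 F [ 5.1 -0.2 -3.4] t 8.7 w 0.472
shift [-0.0003 -0.0008  0.0008] turn [ 0.1  0.  -0.2]
```

```bash
python3 -m pendant '[[[0,0,0],[0,0,0],0.062],[[0,0,0],[0,0,0],0.062],[[0,0,0],[0,0,0],0.062],[[0,0,-0.045],[0,0,0],0.062],[[0.13,-0.17,-0.06],[0,0,0],0.05],[[0.13,-0.17,-0.06],[0,0,0],0.05],[[0.13,-0.17,-0.06],[0,0,0],0.05],[[0.13,-0.17,-0.06],[0,0,0],0.05]]'| tr '\n' ' ';  python3 -m pendant '[[[0,0,0],[0,0,0],0.05],[[0,0,0],[0,0,0],0.05]]' | tr '\n' ' '; python3 - <<'E'
from h import *
for n in('side','top'):
    p,d=env.snapshot(n); np.savez('pics/'+n+'2.npz',p=p,d=d)
a=cv2.resize(np.load('pics/side2.npz')['p'][185:275,305:405],(480,480),interpolation=cv2.INTER_CUBIC)
b=cv2.resize(np.load('pics/top2.npz')['p'][155:235,315:375],(320,480),interpolation=cv2.INTER_CUBIC)
cv2.imwrite('pics/crop3.png',np.hstack([a,b])[...,::-1])
C=np.array([608.8,-58.6]); pz=132.8
for n in('side','top'):
    S=np.load(f'pics/{n}2.npz'); P=cloud(n,S['d']); f,cx,cy,M,t=cam(n); eye=-M.T@t
    dirv=P-eye; dirv/=np.linalg.norm(dirv,axis=-1,keepdims=True); P5=P+4*dirv
    q=P5[...,:2]-C; r=np.hypot(q[...,0],q[...,1]); z=P5[...,2]; a=np.degrees(np.arctan2(q[...,1],q[...,0]))%360
    for i in range(5):
        c=(178-72*i)%360
        m=(r>64)&(r<97)&(abs(z-pz)<9)&(abs((a-c+180)%360-180)<12)
        if m.sum()>8:
            Q=P5[m]; v,u=np.nonzero(m); B=np.array([plane(n,x,y,pz) for x,y in zip(u,v)])[:,:2].mean(0)-C
            print(n,i,m.sum(),'ang med',round(np.median(a[m]-c),2)," mean",round((a[m]-c).mean(),2),'ray',round(np.degrees(np.arctan2(B[1],B[0]))%360-c,2),'z',np.median(z[m]).round(1))
    # rail circle fit both heights, with rod surface depth comp
    Pr=P+2.4*dirv; rr=np.hypot(*np.moveaxis(Pr[...,:2]-C,-1,0)); zz=Pr[...,2]
    for h in(88,150):
        m=(abs(rr-114)<8)&(abs(zz-h)<6); Q=Pr[m][:,:2]
        A=np.c_[2*Q,np.ones(len(Q))]; s=np.linalg.lstsq(A,(Q**2).sum(1),rcond=None)[0]; 
        aa=(np.degrees(np.arctan2(*(Q-s[:2]).T[::-1])))
        print(n,'rail',h,len(Q),s[:2],np.sqrt(s[2]+s[0]**2+s[1]**2),'ends',np.percentile(aa,[0,1,2,98,99,100]).round(1))
E
```

```text
clock: 9.5 position: [455.1, 71.7, 389.0] tool_rot: [-2.285, -2.156, 0.0] force: [0.9, 0.4, 1.2] gripper_width: 0.571 clock: 9.7 position: [456.3, 71.5, 389.3] tool_rot: [2.281, 2.159, 0.001] force: [0.4, 0.3, 0.6] gripper_width: 0.568 side 0 59 ang med 0.9  mean 0.67 ray 0.29 z 133.3
side 1 34 ang med 0.18  mean -0.07 ray -1.1 z 133.6
side 3 55 ang med 1.22  mean 1.57 ray 2.24 z 133.4
side 4 61 ang med 0.36  mean 0.8 ray 1.42 z 133.7
side rail 88 124 [608.8582216  -57.73181281] 113.91794671655452 ends [-93.  -92.5 -92.3  85.8  86.5  87. ]
side rail 150 257 [609.82644173 -58.107272  ] 113.30560099184858 ends [-94.2 -92.3 -91.3  84.3  86.2  86.9]
top 0 32 ang med 0.44  mean 1.02 ray 1.08 z 134.0
top 1 30 ang med -0.28  mean -0.6 ray -0.63 z 133.5
top 2 26 ang med 0.24  mean -0.49 ray -0.73 z 135.7
top 3 29 ang med 0.94  mean 1.05 ray 1.12 z 134.1
top 4 32 ang med 1.99  mean 2.11 ray 2.31 z 134.7
top rail 88 158 [611.18950354 -59.91387272] 112.89194345765962 ends [-93.6 -92.6 -88.5  82.4  85.9  86.7]
top rail 150 193 [610.77631696 -59.59849586] 113.19977034100965 ends [-93.6 -91.8 -90.1  84.3  86.   87.3]<stdin>:10: RuntimeWarning: invalid value encountered in divide
```

View pics/crop3.png

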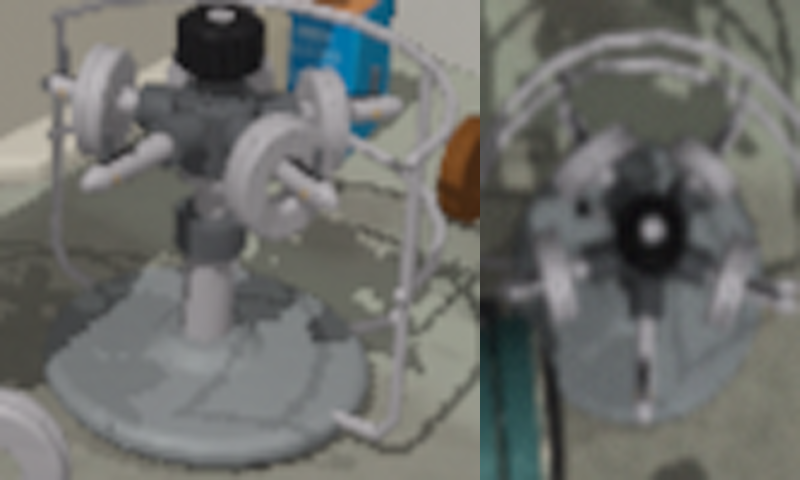

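Crop: the empty peg points out to the front (top-view crop, tip at (645,410)). All five pegs average 178.65° in both cameras. The guard's front is at 176.85° (rail ends −93.3° and 86.9°), so I'll turn the knob 1.8° more clockwise.

```bash
python3 - <<'E'
from h import *
go(608.8,-58.6,372,-3.1)
E
```

```text
pos [457.6  70.6 389.2] hy -3.3 q6 0.16 F [-0.2  0.3 -0.1] t 9.8 w 0.568
shift [-0.1203  0.1584  0.0174] turn [ 0.1  0.  -0.2]
```

```bash
python3 -m pendant '[[[-0.1203,0.1584,0],[0,0,0],0.062],[[-0.1203,0.1584,0],[0,0,0],0.062],[[-0.1203,0.1584,0],[0,0,0],0.062],[[-0.1203,0.1584,0],[0,0,0],0.062],[[-0.1203,0.1584,0],[0,0,0],0.062],[[-0.1203,0.1584,0],[0,0,0],0.062],[[-0.1203,0.1584,0.03],[0,0,0],0.062]]'| tr '\n' ' '; python3 - <<'E'
from h import *
go(608.8,-58.6,329.5,-3.1)
E
```

```text
clock: 10.5 position: [610.0, -59.0, 362.6] tool_rot: [2.281, 2.151, 0.008] force: [1.3, 0.1, -0.2] gripper_width: 0.702 pos [610.  -59.  362.6] hy -3.4 q6 -0.08 F [ 1.3  0.1 -0.2] t 10.5 w 0.702
shift [ 0.0004 -0.0015  0.0331] turn [ 0.4  0.  -0.3]
```

```bash
python3 -m pendant '[[[0,-0.001,0.02],[0,0,0],0.062],[[0,-0.001,0.03],[0,0,0],0.062],[[0,-0.001,0.03],[0,0,0],0.04],[[0,-0.001,0.03],[0,0,0],0.04],[[0,-0.001,0.03],[0,0,0],0.04],[[0,-0.001,0.03],[0,0,0],0.04],[[0,-0.001,0.03],[0,0,0],0.04],[[0,-0.001,0.03],[0,0,0],0.04]]' 20| tr '\n' ' ';python3 -m pendant '[[[0,0,0],[0,0,1],0.04],[[0,0,0],[0,0,1.9],0.04],[[0,0,0],[0,0,1.9],0.04],[[0,0,0],[0,0,1.9],0.04]]' | tr '\n' ' '; python3 - <<'E'
from h import *
go(608.8,-58.6,329.5,-5)
E
python3 -m pendant '[[[0,0,0],[0,0,0],0.062],[[0,0,0],[0,0,0],0.062],[[0,0,0],[0,0,0],0.062],[[0,0,-0.045],[0,0,0],0.062],[[0,-0.05,-0.08],[0,0,0],0.05],[[0,-0.10,-0.08],[0,0,0],0.05],[[0,-0.13,-0.08],[0,0,0],0.05],[[0,-0.13,-0.08],[0,0,0],0.05]]'| tr '\n' ' '; python3 - <<'E'
from h import *
print(env.observe()['position'])
for n in('side','top'):
    p,d=env.snapshot(n); np.savez('pics/'+n+'3.npz',p=p,d=d)
E
```

```text
clock: 11.3 position: [608.4, -58.0, 330.3] tool_rot: [2.281, 2.155, 0.006] force: [5.1, 0.0, -4.3] gripper_width: 0.468 clock: 11.7 position: [608.4, -58.0, 330.3] tool_rot: [2.316, 2.117, 0.006] force: [5.3, 0.5, -4.2] gripper_width: 0.469 pos [608.4 -58.  330.3] hy -5.2 q6 -0.05 F [ 5.3  0.5 -4.2] t 11.7 w 0.469
shift [-0.0006  0.0004  0.0008] turn [ 0.3 -0.  -0.2]
clock: 12.5 position: [473.5, -45.9, 408.9] tool_rot: [-2.318, -2.118, 0.002] force: [0.6, -0.4, 0.3] gripper_width: 0.571 [473.54734613 -45.87998645 408.86311111]
```

```bash
python3 - <<'E'
from h import *
for n,k in(('side',0),('top',0)):
    P=cloud(n,np.load(f'pics/{n}{k}.npz')['d']); 
    m=(abs(P[...,0]-422)<35)&(abs(P[...,1]+90)<40)&(P[...,2]>(78 if n=='top' else 38))&(P[...,2]<95); q=P[m]
    print(n,len(q),q.min(0).round(1),q.max(0).round(1),q.mean(0).round(1))
    w,V=np.linalg.eigh(np.cov(q[:,:2].T)); print(w,np.degrees(np.arctan2(V[1,0],V[0,0]))%180)
# peg re-check
C=np.array([608.6,-58.6]); pz=132.8
for n in('side','top'):
    S=np.load(f'pics/{n}3.npz'); P=cloud(n,S['d']); f,cx,cy,M,t=cam(n); eye=-M.T@t
    dirv=P-eye; P5=P+4*dirv/(np.linalg.norm(dirv,axis=-1,keepdims=True)+1e-9)
    q=P5[...,:2]-C; r=np.hypot(q[...,0],q[...,1]); z=P5[...,2]; a=np.degrees(np.arctan2(q[...,1],q[...,0]))%360
    o=[]
    for i in range(5):
        c=(178-72*i)%360
        m=(r>64)&(r<97)&(abs(z-pz)<9)&(abs((a-c+180)%360-180)<12)
        if m.sum()>8: o.append((i,int(m.sum()),round(float(np.median(a[m]-c)),2)))
    print(n,o)
go(422.6,-89.3,290,27.7)
E
```

```text
side 540 [ 401.5 -118.7   38.1] [438.9 -66.4  86.8] [417.6 -93.4  63.5]
[ 17.55316703 265.5107637 ] 29.252956109851425
top 62 [ 408.7 -113.2   78.3] [435.8 -66.7  92.8] [422.4 -90.7  84. ]
[ 22.03552153 157.65934541] 24.984504158331788
side [(0, 60, -0.71), (1, 33, -2.06), (3, 54, -0.58), (4, 59, -1.14)]
top [(1, 32, -1.82), (2, 25, -2.55), (3, 29, -0.86), (4, 13, 2.93)]
pos [477.1 -46.3 409.4] hy -5.2 q6 -0.06 F [ 0.1  0.1 -0.3] t 12.6 w 0.567
shift [-0.0477 -0.0506  0.1194] turn [  0.1   0.  -32.9]
```

```bash
python3 -m pendant '[[[-0.0477,-0.0506,0.03],[0,0,-8],0.05],[[-0.0477,-0.0506,0.06],[0,0,-16],0.05],[[-0.0477,-0.0506,0.1],[0,0,-24],0.05],[[-0.0477,-0.0506,0.119],[0,0,-32.7],0.05],[[-0.0477,-0.0506,0.119],[0,0,-32.7],0.05],[[-0.0477,-0.0506,0.119],[0,0,-32.7],0.05],[[-0.0477,-0.0506,0.119],[0,0,-32.7],0.05]]'| tr '\n' ' '; python3 - <<'E'
from h import *
go(422.6,-89.5,243,27.5)
E
```

```text
clock: 13.3 position: [424.6, -89.7, 291.5] tool_rot: [1.631, 2.682, 0.001] force: [0.2, -1.1, 0.4] gripper_width: 0.569 pos [424.6 -89.7 291.5] hy 27.4 q6 -0.74 F [ 0.2 -1.1  0.4] t 13.3 w 0.569
shift [ 0.0012 -0.0018  0.0485] turn [ 0.1  0.1 -0.1]
```

```bash
python3 -m pendant '[[[0.001,-0.002,0.02],[0,0,0],0.05],[[0.001,-0.002,0.038],[0,0,0],0.05],[[0.001,-0.002,0.0475],[0,0,0],0.05],[[0.001,-0.002,0.0485],[0,0,0],0.05],[[0.001,-0.002,0.0485],[0,0,0],0.05]]'| tr '\n' ' '; python3 - <<'E'
from h import *
go(422.6,-89.5,243,27.5)
p,d=env.snapshot('side'); np.savez('pics/side4.npz',p=p,d=d)
cv2.imwrite('pics/crop4.png',cv2.resize(p[200:310,255:355],(500,550),interpolation=cv2.INTER_CUBIC)[...,::-1])
E
```

```text
clock: 13.8 position: [421.4, -89.5, 242.1] tool_rot: [1.629, 2.685, 0.001] force: [0.4, 0.2, 0.5] gripper_width: 0.564 pos [421.4 -89.5 242.1] hy 27.5 q6 -0.75 F [0.4 0.2 0.5] t 13.8 w 0.564
shift [-0.0006  0.0011 -0.0009] turn [0. 0. 0.]
```

View pics/crop4.png

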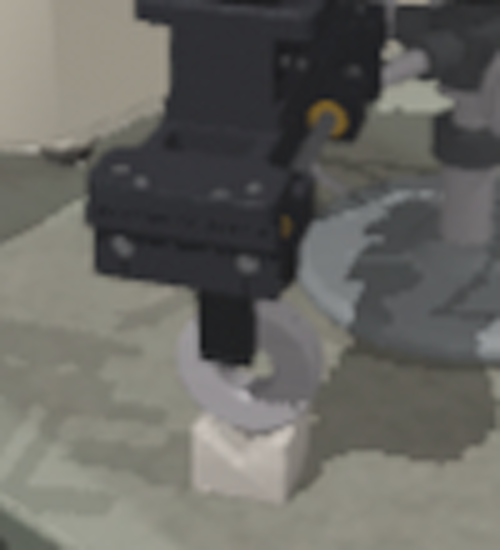

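The view shows the fingers straddling the ring's top wall, with the near finger at (228,330) in the crop. Closing now, then a small lift.

```bash
python3 -m pendant '[[[0,0.001,0],[0,0,0],0.01],[[0,0.001,0],[0,0,0],0.01],[[0,0.001,0],[0,0,0],0.01],[[0,0.001,0],[0,0,0],0.01],[[0,0.001,0],[0,0,0],0.01],[[0,0.001,0],[0,0,0],0.01]]' 15| tr '\n' ' ';  python3 -m pendant '[[[0,0,0],[0,0,0],0.01],[[0,0,0],[0,0,0],0.01],[[0,0,-0.003],[0,0,0],0.01],[[0,0,-0.015],[0,0,0],0.01],[[0,0,-0.03],[0,0,0],0.01],[[0,0,-0.03],[0,0,0],0.01]]' 40| tr '\n' ' '; python3 - <<'E'
from h import *
go(422.6,-89.5,330,-3.1)
E
```

```text
clock: 14.45 position: [421.7, -88.9, 241.4] tool_rot: [1.629, 2.686, -0.0] force: [0.1, -0.5, 1.2] gripper_width: 0.18 clock: 15.05 position: [422.6, -89.2, 273.4] tool_rot: [1.627, 2.683, 0.002] force: [1.1, -0.3, -5.0] gripper_width: 0.178 pos [422.6 -89.2 273.4] hy 27.5 q6 -0.75 F [ 1.1 -0.3 -5. ] t 15.05 w 0.178
shift [-0.0005  0.     -0.0566] turn [ 0.2  0.1 30.6]
```

```bash
python3 -m pendant '[[[0,0,-0.03],[0,0,6],0.01],[[0,0,-0.055],[0,0,12],0.01],[[0,0,-0.056],[0,0,18],0.01],[[0,0,-0.056],[0,0,24],0.01],[[0,0,-0.056],[0,0,30.6],0.01],[[0,0,-0.056],[0,0,30.6],0.01],[[0,0,-0.056],[0,0,30.6],0.01]]'| tr '\n' ' ';  python3 - <<'E'
from h import *
go(473.8,-50.5,319.8,-3.1)
E
```

```text
clock: 15.75 position: [421.4, -88.8, 326.9] tool_rot: [-2.277, -2.164, 0.001] force: [0.2, 1.3, -2.8] gripper_width: 0.176 pos [421.4 -88.8 326.9] hy -2.9 q6 -0.21 F [ 0.2  1.3 -2.8] t 15.75 w 0.176
shift [0.0409 0.0504 0.0071] turn [-0.  -0.   0.2]
```

```bash
python3 -m pendant '[[[0.02,0.025,0.007],[0,0,-0.2],0.01],[[0.041,0.0504,0.007],[0,0,-0.2],0.01],[[0.041,0.0504,0.007],[0,0,-0.2],0.01],[[0.041,0.0504,0.007],[0,0,-0.2],0.01],[[0.041,0.0504,0.007],[0,0,-0.2],0.01],[[0.041,0.0504,0.007],[0,0,-0.2],0.01]]'| tr '\n' ' ';  python3 - <<'E'
from h import *
go(473.8,-50.5,319.8,-3.1)
p,d=env.snapshot('side'); np.savez('pics/side5.npz',p=p,d=d)
cv2.imwrite('pics/crop5.png',cv2.resize(p[170:270,270:370],(600,600),interpolation=cv2.INTER_CUBIC)[...,::-1])
P=cloud('side',d); s=env.observe()['position']
m=(abs(P[...,0]-474)<25)&(abs(P[...,1]+50)<40)&(P[...,2]>95)&(P[...,2]<165)&(p.astype(int).sum(-1)>270); q=P[m]
print(len(q),q.min(0).round(1),q.max(0).round(1)); 
best=None;rng=np.random.default_rng(0)
for i in range(400):
    t=q[rng.choice(len(q),3,False)]; nn=np.cross(t[1]-t[0],t[2]-t[0]); l=np.linalg.norm(nn)
    if l<50: continue
    dd=abs((q-t[0])@nn/l)<1.5
    if best is None or dd.sum()>best.sum(): best=dd
f=q[best]; nn=np.linalg.svd(f-f.mean(0))[2][2]; nn*=np.sign(nn[0]); print('face',len(f),nn.round(3),np.degrees(np.arctan2(nn[1],nn[0])),'ext',f.min(0).round(1),f.max(0).round(1))
print('peg tip',proj('side',[608.6-.9985*98,-58.6+.0541*98,132.8]),'ring c',proj('side',[473.8,-51.3,135.3]))
E
```

```text
clock: 16.35 position: [473.4, -51.1, 320.1] tool_rot: [-2.276, -2.165, 0.001] force: [0.3, -0.2, -2.7] gripper_width: 0.175 pos [473.4 -51.1 320.1] hy -2.9 q6 -0.11 F [ 0.3 -0.2 -2.7] t 16.35 w 0.175
shift [0.0006 0.0004 0.0003] turn [-0.   0.   0.2]
407 [462.5 -81.1 106.7] [493.7 -23.8 164.3]
face 238 [ 0.998 -0.057 -0.018] -3.2455692401016862 ext [463.1 -81.1 106.7] [468.8 -23.8 163.1]
peg tip (np.float64(321.0572445488254), np.float64(218.97572270171287)) ring c (np.float64(309.00332377411337), np.float64(223.05132443900231))
```

View pics/crop5.png

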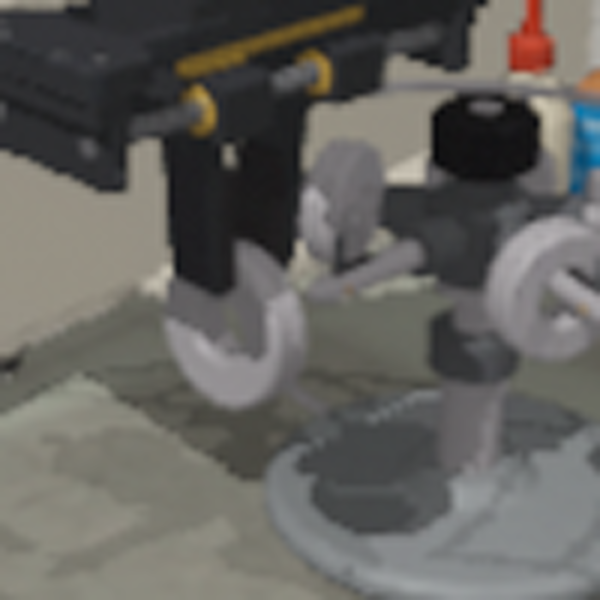

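```bash
python3 -m pendant '[[[0.0015,0.01,0],[0,0,0.2],0.01],[[0.0015,0.02,0],[0,0,0.2],0.01],[[0.0015,0.03,0],[0,0,0.2],0.01],[[0.0015,0.035,0],[0,0,0.2],0.01],[[0.0015,0.035,0],[0,0,0.2],0.01],[[0.0015,0.035,0],[0,0,0.2],0.01]]'| tr '\n' ' ';  python3 - <<'E'
from h import *
go(608.6-.9985*51,-50.5+(51-135)*.0541+0.7,319.8,-3.1)
E
```

```text
clock: 17.0 position: [509.2, -50.9, 320.0] tool_rot: [-2.279, -2.161, 0.001] force: [-0.4, -0.0, -4.0] gripper_width: 0.178 pos [509.2 -50.9 320. ] hy -3.1 q6 -0.09 F [-0.4 -0.  -4. ] t 17.0 w 0.178
shift [-0.0009  0.0485  0.0001] turn [-0.1 -0.   0. ]
```

```bash
python3 -m pendant '[[[-0.0005,0.004,0],[0,0,0],0.01],[[-0.0005,0.008,0],[0,0,0],0.01],[[-0.0005,0.012,0],[0,0,0],0.01],[[-0.0005,0.012,0],[0,0,0],0.01]]'| tr '\n' ' '
```

```text
clock: 17.4 position: [520.8, -52.1, 320.0] tool_rot: [-2.279, -2.16, 0.003] force: [-4.9, -0.2, -0.2] gripper_width: 0.175
```

```bash
python3 -m pendant '[[[0,0.003,0],[0,0,0],0.01],[[0,0.006,0],[0,0,0],0.01],[[0,0.009,0],[0,0,0],0.01],[[0,0.009,0],[0,0,0],0.01]]'| tr '\n' ' '
```

```text
clock: 17.8 position: [528.8, -52.4, 319.1] tool_rot: [-2.277, -2.158, 0.006] force: [-5.8, -0.6, -2.9] gripper_width: 0.178
```

```bash
python3 -m pendant '[[[0,0.004,0],[0,0,0],0.01],[[0,0.008,0],[0,0,0],0.01],[[0,0.012,0],[0,0,0],0.01],[[0,0.012,0],[0,0,0],0.01]]'| tr '\n' ' '
```

```text
clock: 18.2 position: [543.3, -53.4, 321.7] tool_rot: [2.278, 2.159, 0.003] force: [-2.3, 0.1, 4.1] gripper_width: 0.175
```

```bash
python3 -m pendant '[[[0,0.004,0],[0,0,0],0.01],[[0,0.007,0],[0,0,0],0.01],[[0,0.01,0],[0,0,0],0.01],[[0,0.01,0],[0,0,0],0.01]]'| tr '\n' ' '; python3 - <<'E'
from h import *
go(608.6-.9985*51.3,-54.5,319.8,-3.1)
E
```

```text
clock: 18.6 position: [552.4, -53.7, 319.7] tool_rot: [-2.28, -2.161, 0.0] force: [-0.5, -0.2, -3.4] gripper_width: 0.175 pos [552.4 -53.7 319.7] hy -3.1 q6 -0.09 F [-0.5 -0.2 -3.4] t 18.6 w 0.175
shift [-0.0006  0.005  -0.0001] turn [-0. -0.  0.]
```

```bash
python3 -m pendant '[[[-0.0003,0.003,0],[0,0,0],0.01],[[-0.0003,0.0048,0],[0,0,0],0.01],[[-0.0003,0.0048,0],[0,0,0],0.01]]'| tr '\n' ' '; python3 - <<'E'
from h import *
p,d=env.snapshot('side'); np.savez('pics/side6.npz',p=p,d=d)
cv2.imwrite('pics/crop6.png',cv2.resize(p[180:260,300:380],(600,600),interpolation=cv2.INTER_CUBIC)[...,::-1])
for r,z in((82,20),(82,0),(98,0),(51,0)): print(r,z,[(a-b)*7.5 for a,b in zip(proj('side',[608.6-.9985*r,-58.6+.0541*r,132.8+z]),(300,180))])
E
```

```text
clock: 18.9 position: [557.1, -54.3, 320.2] tool_rot: [2.28, 2.161, 0.0] force: [-0.4, -0.1, -2.9] gripper_width: 0.172 82 20 [np.float64(196.9754396498503), np.float64(215.02041266986666)]
82 0 [np.float64(195.38365488664127), np.float64(276.39979847725243)]
98 0 [np.float64(157.92933411619046), np.float64(292.31792026284654)]
51 0 [np.float64(265.2795090547002), np.float64(246.6939942851488)]
```

View pics/crop6.png

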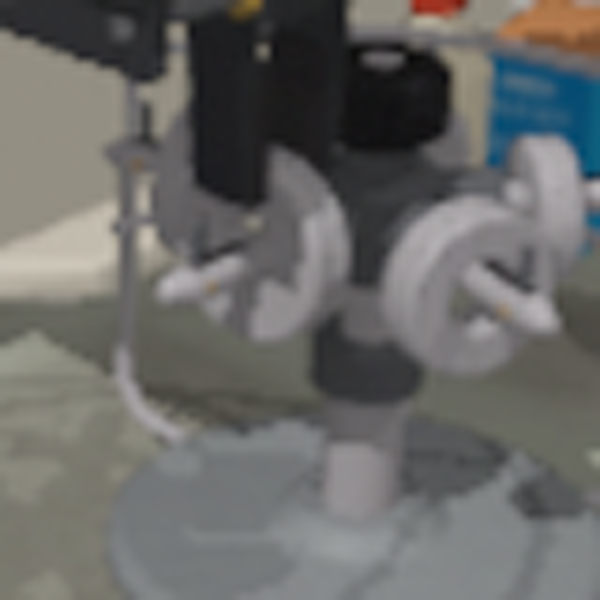

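```bash
python3 - <<'E'
from h import *
C=np.array([608.6,-58.6])
def rep(n,k,ang):
    S=np.load(f'pics/{n}{k}.npz'); P=cloud(n,S['d']); u=np.array([np.cos(np.radians(ang)),np.sin(np.radians(ang))])
    q=P[...,:2]-C; r=q@u; l=q@np.array([-u[1],u[0]]); z=P[...,2]-132.8
    m=(r>58)&(r<92)&(abs(l)<7)&(z>8.5)&(z<26)
    o=[(round(float(a)),round(float(b),1),round(float(c)),int(S['p'][y,x].sum())) for (y,x),a,b,c in zip(np.argwhere(m),r[m],l[m],z[m])]
    print(n,k,ang,len(o),sorted(o)[:14])
rep('side',0,-99); rep('top',0,-99);rep('side',2,178.6);rep('top',2,178.6);rep('side',3,176.9);rep('side',6,176.9)
for a in(104.9,248.9,320.9): rep('side',3,a)
S=np.load('pics/side6.npz');P=cloud('side',S['d']);q=P[...,:2]-C;u=np.array([-.9985,.0541]);r=q@u;l=q@np.array([-u[1],u[0]]);z=P[...,2]
m=(r>50)&(r<75)&(abs(l)<33)&(z>98)&(z<168)&(S['p'].astype(int).sum(-1)>250); print('face r',np.percentile(r[m],[5,25,50,75,95]).round(1),'z',z[m].min(),'l',l[m].min(),l[m].max())
cr=[np.load(f'pics/side{k}.npz')['p'][y:y+36,x:x+36] for k,x,y in((0,355,195),(2,310,200),(6,310,200))]
cv2.imwrite('pics/crop7.png',np.hstack([cv2.resize(c,(266,266),interpolation=cv2.INTER_NEAREST) for c in cr])[...,::-1])
E
```

```text
side 0 -99 9 [(79, 2.8, 17, 210), (79, 3.4, 14, 179), (79, 3.8, 11, 181), (79, 4.2, 9, 182), (81, 3.4, 20, 286), (82, 3.3, 15, 200), (83, 2.8, 13, 212), (84, 1.1, 19, 221), (84, 1.6, 11, 221)]
top 0 -99 6 [(65, -0.5, 10, 191), (78, 1.9, 9, 123), (81, 2.2, 10, 136), (81, 5.0, 13, 203), (82, -1.3, 12, 186), (83, 3.8, 22, 242)]
side 2 178.6 11 [(79, 0.7, 12, 229), (80, 0.8, 20, 270), (80, 1.3, 10, 203), (81, 2.1, 16, 233), (81, 2.1, 18, 246), (82, -0.2, 13, 220), (82, 0.1, 15, 218), (83, 0.3, 20, 278), (83, 1.1, 18, 241), (83, 1.3, 9, 213), (83, 1.4, 11, 223)]
top 2 178.6 8 [(61, 1.2, 13, 380), (64, -1.7, 9, 246), (71, 1.7, 10, 273), (78, -1.4, 11, 214), (79, 1.2, 23, 302), (82, 1.4, 20, 315), (84, 2.2, 9, 338), (84, 5.4, 9, 356)]
side 3 176.9 10 [(80, 0.3, 11, 236), (80, 0.4, 9, 190), (80, 0.4, 19, 241), (80, 0.6, 14, 234), (80, 0.7, 16, 231), (82, -0.4, 12, 209), (83, -0.2, 17, 175), (83, 0.3, 15, 173), (83, 0.3, 20, 219), (83, 0.5, 10, 216)]
side 6 176.9 20 [(58, 1.7, 17, 199), (58, 4.7, 13, 281), (59, -3.7, 16, 165), (59, 5.1, 19, 250), (60, 6.5, 17, 287), (61, 6.7, 22, 170), (69, -
[... 443 characters left out ...]
 -2.8, 19, 395)]
side 3 248.9 37 [(58, -2.7, 21, 501), (58, 3.2, 12, 394), (59, -6.0, 19, 520), (59, -2.7, 9, 389), (59, -0.3, 16, 404), (59, 2.1, 20, 502), (59, 5.4, 10, 393), (60, -6.5, 15, 419), (60, -6.1, 10, 398), (60, -3.7, 14, 392), (60, -1.0, 14, 388), (60, -0.7, 11, 386), (60, 2.3, 10, 395), (60, 4.1, 18, 450)]
side 3 320.9 13 [(59, -5.4, 17, 491), (59, 1.1, 19, 396), (60, -3.7, 18, 439), (62, 1.8, 19, 325), (81, -0.2, 16, 241), (81, 0.0, 13, 237), (82, 0.9, 10, 235), (82, 3.3, 17, 252), (83, -1.8, 19, 242), (84, -1.5, 9, 217), (84, -1.1, 11, 233), (84, -0.3, 16, 240), (84, 0.2, 13, 236)]
face r [51.7 57.5 58.7 59.6 63.9] z 106.43754244520085 l -30.411837221952304 29.068823931096468
```

View pics/crop7.png

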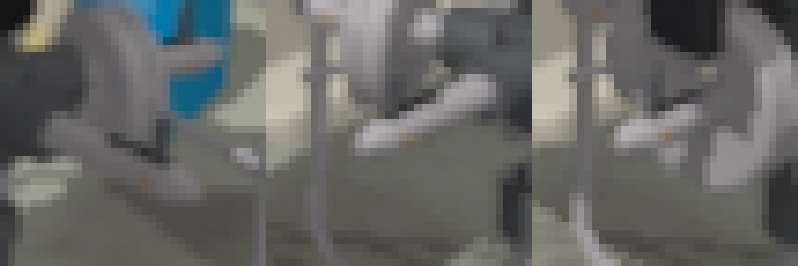

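The depth shows the keeper upright (points at r 79–81 mm, 11–19 mm above the peg axis) and the ring's outer face at r≈59, so its centre is at about 51. Now lowering.

```bash
python3 -m pendant '[[[0,0,0.002],[0,0,0],0.01],[[0,0,0.004],[0,0,0],0.01],[[0,0,0.006],[0,0,0],0.01],[[0,0,0.0065],[0,0,0],0.01],[[0,0,0.0065],[0,0,0],0.01]]'| tr '\n' ' '
```

```text
clock: 19.45 position: [556.8, -54.3, 313.5] tool_rot: [-2.28, -2.161, 0.0] force: [-0.2, -0.8, -3.5] gripper_width: 0.176
```

```bash
python3 -m pendant '[[[0,0,0.0008],[0,0,0],0.01],[[0,0,0.0008],[0,0,0],0.01]]'| tr '\n' ' '
```

```text
clock: 19.65 position: [556.9, -54.3, 313.0] tool_rot: [-2.28, -2.161, -0.0] force: [0.1, -0.1, -4.3] gripper_width: 0.18
```

```bash
python3 -m pendant '[[[0,0,0.0008],[0,0,0],0.01],[[0,0,0.0008],[0,0,0],0.01]]'| tr '\n' ' '
```

```text
clock: 19.85 position: [556.9, -54.3, 312.1] tool_rot: [-2.28, -2.161, 0.0] force: [-0.6, 0.4, -3.3] gripper_width: 0.173
```

```bash
python3 -m pendant '[[[0,0,0.0008],[0,0,0],0.01],[[0,0,0.0008],[0,0,0],0.01]]'| tr '\n' ' '
```

```text
clock: 20.05 position: [556.9, -54.3, 311.5] tool_rot: [2.28, 2.161, 0.0] force: [-0.0, 0.8, -3.4] gripper_width: 0.173
```

```bash
python3 -m pendant '[[[0,0,0.0008],[0,0,0],0.01],[[0,0,0.0008],[0,0,0],0.01]]'| tr '\n' ' '
```

```text
clock: 20.25 position: [557.0, -54.3, 311.3] tool_rot: [2.28, 2.161, 0.0] force: [-1.9, 0.3, 1.0] gripper_width: 0.177
```

```bash
python3 -m pendant '[[[0,0,0],[0,0,0],0.0175],[[0,0,0],[0,0,0],0.019],[[0,0,0],[0,0,0],0.0195],[[0,0,0],[0,0,0],0.0195],[[0,0,0],[0,0,0],0.0195]]' 10| tr '\n' ' '; python3 - <<'E'
from h import *
p,d=env.snapshot('side'); np.savez('pics/side7.npz',p=p,d=d)
C=np.array([608.6,-58.6]);P=cloud('side',d);q=P[...,:2]-C;u=np.array([-.9985,.0541]);r=q@u;l=q@np.array([-u[1],u[0]]);z=P[...,2]
m=(r>50)&(r<75)&(abs(l)<33)&(z>90)&(z<168)&(p.astype(int).sum(-1)>250); print('face r',np.percentile(r[m],[5,25,50,75,95]).round(1),'z',z[m].min(),'l',l[m].min(),l[m].max())
m=(r>75)&(r<90)&(abs(l)<5)&(z>142)&(z<155);print('keeper r',r[m].round(),z[m].round()-133)
E
```

```text
clock: 20.75 position: [556.9, -54.3, 310.6] tool_rot: [2.28, 2.161, 0.0] force: [-1.0, -0.0, -0.1] gripper_width: 0.218 face r [51.7 57.2 58.5 59.4 64.9] z 98.46198763472138 l -30.245588250477496 30.650138128733925
keeper r [76. 75. 75. 83. 81. 75. 83. 80. 84. 80. 83. 78.] [21. 18. 21. 19. 19. 18. 17. 16. 15. 14. 12. 10.]
```

```bash
python3 -m pendant '[[[0,0,-0.003],[0,0,0],0.0195],[[0,0,-0.006],[0,0,0],0.0195],[[0,0,-0.006],[0,0,0],0.0195]]'| tr '\n' ' '; python3 -m pendant '[[[0,0,-0.01],[0,0,0],0.0195],[[0,0,-0.025],[0,0,0],0.0195],[[0,0,-0.05],[0,0,0],0.0195],[[0,0,-0.08],[0,0,0],0.0195],[[0.1,-0.1,-0.08],[0,0,0],0.0195],[[0.15,-0.15,-0.08],[0,0,0],0.0195],[[0.15,-0.15,-0.08],[0,0,0],0.0195],[[0.15,-0.15,-0.08],[0,0,0],0.0195]]'| tr '\n' ' '; python3 -m pendant '[[[0,0,0],[0,0,0],0.0195],[[0,0,0],[0,0,0],0.0195],[[0,0,0],[0,0,0],0.0195]]'| tr '\n' ' ';python3 - <<'E'
from h import *
C=np.array([608.6,-58.6]);u=np.array([-.9985,.0541])
for n in('side','top'):
    p,d=env.snapshot(n); np.savez(f'pics/{n}8.npz',p=p,d=d)
    P=cloud(n,d);q=P[...,:2]-C;r=q@u;l=q@np.array([-u[1],u[0]]);z=P[...,2]
    m=(r>40)&(r<70)&(abs(l)<33)&(z>(90 if n=='side' else 145))&(z<165); print(n,'ring r',np.percentile(r[m],[5,50,95]).round(1),'z',z[m].min(),z[m].max(),'l',l[m].min(),l[m].max())
    m=(r>75)&(r<90)&(abs(l)<5)&(z>142)&(z<158);print('keeper r',r[m].round(),z[m].round()-133)
    m=(r>72)&(r<97)&(abs(l)<12)&(z>124)&(z<142);print('peg lateral',np.median(l[m]),'ang off',np.degrees(np.median(l[m]/r[m])))
a=cv2.resize(np.load('pics/side8.npz')['p'][185:305,290:390],(450,540),interpolation=cv2.INTER_CUBIC)
b=cv2.resize(np.load('pics/top8.npz')['p'][155:265,315:375],(295,540),interpolation=cv2.INTER_CUBIC)
cv2.imwrite('pics/crop8.png',np.hstack([a,b])[...,::-1])
E
```

```text
clock: 21.1 position: [557.2, -54.3, 317.4] tool_rot: [2.279, 2.16, 0.001] force: [-0.1, -0.1, -0.1] gripper_width: 0.222 clock: 21.9 position: [422.0, 95.4, 398.3] tool_rot: [2.281, 2.159, 0.004] force: [-0.1, 1.1, -0.3] gripper_width: 0.219 clock: 22.2 position: [424.0, 94.1, 397.7] tool_rot: [2.279, 2.16, 0.002] force: [-0.9, -1.2, 0.6] gripper_width: 0.221 side ring r [46.6 58.3 61.1] z 97.99267795664196 156.40841180594933 l -29.471144197586867 30.221454096709365
keeper r [81. 81. 82. 83. 81. 84. 79. 83.] [18. 19. 16. 14. 14. 13. 11. 10.]
peg lateral 2.491429559009705 ang off 1.6794166929920282
top ring r [43.6 50.8 58.4] z 145.09265448202757 161.56887548244256 l -23.917332589833105 24.475690273022078
keeper r [79. 82.] [24. 20.]
peg lateral 0.17546095537691947 ang off 0.203958316296142
```

View pics/crop8.png

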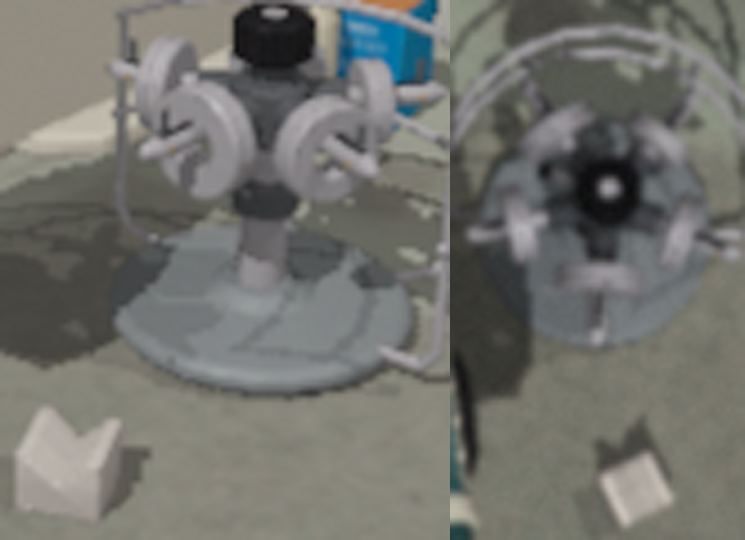

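The gauge hangs on the front peg, the keeper is up and the vee block is empty. One last rotor check with the same five-peg measure, then hand in.

```bash
python3 - <<'E'
from h import *
C=np.array([608.6,-58.6]); pz=132.8
v=[]
for n in('side','top'):
    S=np.load(f'pics/{n}8.npz'); P=cloud(n,S['d']); f,cx,cy,M,t=cam(n); dirv=P+M.T@t
    P5=P+4*dirv/(np.linalg.norm(dirv,axis=-1,keepdims=True)+1e-9)
    q=P5[...,:2]-C; r=np.hypot(q[...,0],q[...,1]); z=P5[...,2]; a=np.degrees(np.arctan2(q[...,1],q[...,0]))%360
    o=[]
    for i in range(5):
        c=(178-72*i)%360
        m=(r>66)&(r<97)&(abs(z-pz)<9)&(abs((a-c+180)%360-180)<12)
        if m.sum()>8: o.append(round(float(np.median(a[m]-c)),2))
    print(n,o,178+np.mean(o)); v.append(178+np.mean(o))
print(env.observe()['force'].round(1))
if abs(np.mean(v)-176.85)<1.5: print(env.sign_off())
E
```

```text
side [-1.15, -1.86, -0.5, -1.04] 176.8625
top [-0.37, -1.66, -2.32, -1.41, -0.01] 176.846
[-0.2 -0.6  0.5]
the job is handed in; nothing more can be done
None
```

The ring gauge is hanging on the front peg with the keeper up behind it, and I handed the job in at about 22 s of the 72 s allowed.

- **Height:** I touched the knob top to find the peg height, which came out at about 133 mm above the bench.
- **Turning the rack:** I turned the head by the knob, about 84° clockwise and then 1.9° more after a camera check.
- **Threading:** I took the steel gauge from the vee block and threaded it past the keeper. The push never read more than about 6 N at the ends of the moves.
- **Resting and release:** I lowered the gauge until the force showed the peg carrying it, with about 1 N of extra push. Then I opened the fingers 2 mm each side and backed away.

**Last checks**
- **Peg direction:** the five-peg average is 176.86° from the side camera and 176.85° from the top. The guard's front is at about 176.85°.
- **Gauge:** its centre is about 51 mm from the column axis, inside the 55 mm limit, and it hangs about 6 mm below the peg axis as expected.
- **Keeper:** upright in the depth readings, at 79–84 mm from the axis and up to about 19 mm above the peg axis. It is hard to see in the colour picture, so the depth is what I relied on.
- **Disagreement:** the side camera's reading of the front peg alone was about 1.7° off. I put this down to seeing only the near side of the peg; the top view of that peg showed 0.2°.
- **Bystanders:** no unexpected contact was felt, but I did not measure their positions again at the end.

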